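# Put the glaze test tile back in its own rack slot, glazed face to the front

## Task

Put the blue glaze test tile, which lies glazed face down on the bench, back in its own slot of the wooden rack, the one with the blue label: standing on edge, fully down in the groove, with its blue glazed face towards the label side (the front) of the rack. It is brittle, so do not drop it or let it fall over, and leave the green tile, the jar, the brush and the stamp where they are.

Things in the scene. Friction and masses are not known exactly. Their poses are not given: they have to be found in the camera images.
- tile_blue: Square fired-clay test tile, 62 x 62 x 18 mm, about 140 g, loose. Origin: its centre. Its z axis points out of the bare cream back (which carries a blue dot, 28 mm across); its blue glazed face looks to -z. x and y run along its edges; any edge may be the lower one. At the start it lies glaze down, z up.
- tile_blue_glaze (a point): Centre of the blue tile's glazed face, 9 mm from the tile's centre.
- slot_blue: Wooden slot unit with a blue label on its front lip, fixed on the rack. Origin: centre of its underside, 12 mm above the bench; x out of its front (label side), y along the groove, z up. Groove centred on the origin, 21.5 mm wide (x; flared to 26.5 at the mouth), 68 long (y), floor at z 6 mm. Lips before and behind it reach z 30 mm, x 39 mm; 14 mm thick, 50 mm deep end cheeks reach z 60 mm. Empty.
- slot_amber: The same kind of unit with an amber label, empty.
- slot_green: The same kind of unit with a green label; the green tile stands in it.
- rack: Fixed base board of the rack, 110 (x) x 310 (y) x 12 mm, origin at the centre of its underside. The three slot units stand on it side by side along y at 98 mm pitch, in an order that changes; all face its +x, roughly away from the robot.
- tile_green: The same kind of tile with green glaze, standing in the green slot; origin at its centre. To be left alone.
- jar: Amber glaze jar with white cap, 60 mm diameter, 85 mm tall, origin at the centre of its underside. To be left alone.
- brush: Brush, 170 mm long, lying along its x axis. To be left alone.
- stamp: Small wooden clay stamp, 50 x 40 mm block with a grip, 40 mm tall, origin at the centre of its underside. To be left alone.
Things that resemble listed ones, but are neither listed nor needed, are in the scene too. Leave any orange or red look-alike of the tile_blue alone.

How it is judged:
At the end, for the whole second after the job is handed in: The blue tile stands at rest on edge in the blue-labelled slot, on the groove floor (centre within 6 mm across and 8 mm along the groove, 33 to 40.5 mm above the slot's origin), upright and square to the groove within 0.25 rad, blue glaze towards the label side (x of tile_blue in the frame of slot_blue between -0.006 and 0.006 m and y of tile_blue in the frame of slot_blue between -0.008 and 0.008 m and z of tile_blue in the frame of slot_blue between 0.033 and 0.0405 m and x of tile_blue_glaze in the frame of slot_blue above 0.004 m and angle between the z axis of tile_blue and the x axis of slot_blue, either way round below 0.25 rad and linear speed of tile_blue below 0.02 m/s and angular speed of tile_blue below 0.2 rad/s); the robot touches nothing.
It fails at once if the blue tile is dropped or falls over (faster than 0.5 m/s while not held) (linear speed of tile_blue above 0.5 m/s and contact force between the fingers and tile_blue below 0.05 N).
It fails at once if the green tile is moved more than 15 mm (distance of tile_green from where it was at the start of the episode above 0.015 m).
It fails at once if the jar is moved more than 25 mm (distance of jar from where it was at the start of the episode above 0.025 m).
It fails at once if the brush is moved more than 25 mm (distance of brush from where it was at the start of the episode above 0.025 m).
It fails at once if the stamp is moved more than 25 mm (distance of stamp from where it was at the start of the episode above 0.025 m).
It also fails if it takes over 54 s, if anything falls off the work surface, if the arm or the gripper's body presses on something with over 40 N, if the wrist force passes 120 N, or if a joint passes its speed limit or range.

## Robot

A 6-joint arm with a two-finger parallel gripper is mounted at the origin on the work surface. World frame = base frame: x ahead of the robot, y to its left, z up, the work surface at z = 0. Lengths are in m, angles in rad, forces in N, time in s.
With the tool pointing down it reaches from about 0.25 to 0.725 m from the base axis. Payload 4 kg.
Tool frame: the origin (TCP) lies on the front face of the gripper's body, between the roots of the fingers; the fingertips stand 73 mm ahead of it and the grasp point (between the pads) lies 54 mm ahead of it; z points along the fingers, y is the line along which they close (so a half turn about z gives the same grasp; the last joint's range is limited). The gripper opens to 85 mm and grips with 20 to 120 N. Pads are 22 mm wide; open, the fingers measure 114 mm over their backs; the gripper's body (76 mm by 85 mm) begins 54 mm behind the grasp point. The pads swing forward as they close: fully open they stand 13 mm farther back than shut.
Start: joints at [-1.162, 0.241, 0.005, 1.335, 0, 1.571], TCP at [0.199, -0.459, 0.304] pointing down, gripper open.
Joint ranges: [-2.72, 2.72], [-1.05, 1.87], [-1.09, 1.28], [-1.99, 2.15], [-1.42, 1.44], [-3.14, 3.14]. Speed limits (rad/s): [2.79, 2.79, 3.14, 3.14, 3.14, 3.14].

## Interface

Orientations are given as a unit quaternion [x, y, z, w].
In Python, from workcell import bot gives the robot as it stands. The module is installed in compiled form; this text tells all that it offers.
- The arm moves only by the tool step_arm, never from a script. Its argument "rows" is a list of rows, each a list of 2 entries, a list of its own where there are three numbers: the shift along the tool's x, y, z in mm, then the turn about the tool's z in degrees. A call has 1 to 12 rows; each row is the pose to reach, as a shift and turn from the pose commanded when the call began, along the tool's axes at that moment; what a row does not reach only later rows make up. A row lasts 1/8 s, in which the tool goes at most 62.5 mm and 10.7 degrees, less where a joint would pass 70% of its speed; a pose out of reach is approached as far as the arm can. A call with a gripper value outside its range is refused whole. "claw" is the gripper's target within -1 to 1 (shut at 1, half-way at 0, fully open at -1), set as the call begins (left out, the last holds). The fingers move at their own pace and stop on an object; the grip force is fixed at half the most. Time passes only in rows, so rows that repeat a pose let the fingers close. It gives the time, the measured TCP pose, the force, the opening and the grip force at its end, in the units of the state.
- bot.get_obs(): the state, without advancing time (a new reading comes with each control period).
- bot.camera(name): name is "scene" or "top" or "wrist"; returns (picture, depth): 480x640x3 uint8, red, green, blue; 480x640 float32, m along the optical axis (not along the pixel's ray), 0 where there is no reading.
- bot.camera_params(name): a dict with "fx", "fy", "cx", "cy" (pixels), "pose" (4x4, takes a point from camera to world coordinates). Camera axes: x right, y up, looking along -z (the intrinsics and any distortion apply to the point x, -y, -z); pixel columns grow to the right and rows downward; lengths in m; the calibration is good to about 2 mm. A picture is of the moment at which its call begins: read the wrist's pose just before it. camera_params takes no time and is no camera call; for the wrist camera it gives the pose at the moment of the call.
- bot.job_done(): hands the job in; it is judged then, once.
Trained networks look in the newest picture that a camera, given by its name, has taken for a name from the list of things; names that differ only in an ending like _2 or _b are one class to them, and where a whole thing is asked for, a point or a joint stands for the part that bears it (a point fixed in the world has none). Each returns a list of dicts, best first, with "score" (0 to 1); they miss things now and then, are a little off and sometimes report something else, mostly with a low value. They report only what shows in the picture. A call takes as long as a camera call. They do not tell look-alikes from the thing itself.
- bot.trace(target, camera): "pixels" (480x640 bool, what is visible of it) and "uv" ([column, row] in pixels, amid what is visible of it).
The state is a dict: "clock": time; "joint_pos": joint angles; "joint_vel": joint speeds; "tau": joint torques, N m; "eef_pos": TCP position; "tool_rot": TCP orientation; "ft_force": force on the tool from outside, world axes, zero at the start; "ft_torque": the same for the moment, N m; "grip_width": finger opening in m; "grasp_force": force on a finger pad.
Only numpy, scipy, OpenCV 4.12 (cv2) and the standard library are available. Lean on these libraries where they do the work, as an engineer would, in place of code of your own. Each camera call takes 0.05 s, during which the arm holds its last target. There are 200 camera calls.

## Working session

There is one attempt and no reset: what is moved stays moved. The work goes in short steps, Python scripts to look and compute and a tool call to move; the robot and the scene stay as the last step left them, time stands still between calls to the robot, and variables do not carry over. Pictures are saved under pics/ and viewed, at most 11 in all, crops included, and the job is handed in when it is done.

Besides the shell and the picture viewer there is one more tool, called after "Emit:" in YAML: its name, and indented under it one key for each argument. step_arm: Moves the arm, as the interface text tells. Its arguments: {"type":"object","properties":{"rows":{"type":"array"},"claw":{"type":"number"}},"required":["rows"]}

```bash
mkdir -p pics; cat > h.py <<'E'
import numpy as np, cv2
from workcell import bot
def cam(n,save=None):
    p=bot.camera_params(n); im,d=bot.camera(n)
    if save: cv2.imwrite('pics/'+save,im[:,:,::-1])
    return p,im,d
def pts(p,d,mask):
    v,u=np.nonzero(mask&(d>0)); z=d[v,u]
    c=np.stack([(u-p['cx'])/p['fx']*z,-(v-p['cy'])/p['fy']*z,-z,np.ones_like(z)])
    return (np.array(p['pose'])@c)[:3].T,u,v
E
python3 - <<'E'
from h import *
o=bot.get_obs(); print(o['tool_rot'],o['clock'],bot.camera_params('top'))
for c in ['top','scene']:
    p,im,d=cam(c,c+'0.png')
    for t in ['tile_blue','slot_blue','slot_amber','slot_green','tile_green','jar','brush','stamp','rack']:
        for r in bot.trace(t,c)[:3]:
            P,_,_=pts(p,d,r['pixels']); print(c,t,round(r['score'],2),np.round(r['uv']),len(P),np.round(np.median(P,0),3) if len(P) else '')
E
```

```text
[ 9.79179681e-01  2.02992592e-01 -2.23361338e-04 -1.05349126e-03] 0.0 {'fx': 488.54104218877166, 'fy': 488.54104218877166, 'cx': 321.1350818197515, 'cy': 230.94359562885637, 'pose': array([[-0.00479765,  0.97994285, -0.19922098,  0.38897477],
       [-0.99998328, -0.00534445, -0.00220701, -0.02421097],
       [-0.00322747,  0.19920706,  0.97995211,  1.03261795],
       [ 0.        ,  0.        ,  0.        ,  1.        ]])}
top tile_blue 0.85 [377. 353.] 964 [ 0.343 -0.137  0.018]
top tile_blue 0.83 [416. 298.] 947 [ 0.455 -0.224  0.018]
top tile_blue 0.62 [457. 352.] 997 [ 0.337 -0.295  0.018]
top slot_blue 0.62 [251. 227.] 1836 [0.603 0.118 0.042]
top slot_amber 0.86 [158. 235.] 1891 [0.592 0.321 0.042]
top slot_green 0.59 [206. 237.] 1580 [0.586 0.219 0.043]
top slot_green 0.54 [206. 226.] 449 [0.594 0.214 0.078]
top tile_green 0.9 [206. 225.] 495 [0.594 0.213 0.077]
top jar 0.65 [310. 139.] 846 [0.777 0.002 0.082]
top jar 0.56 [417. 298.] 938 [ 0.455 -0.224  0.018]
top brush 0.67 [416. 184.] 958 [ 0.693 -0.226  0.018]
top brush 0.18 [311. 139.] 874 [0.778 0.002 0.082]
top stamp 0
[... 312 characters left out ...]
.292  0.016]
scene slot_blue 0.56 [404. 247.] 1872 [0.623 0.121 0.041]
scene slot_amber 0.91 [494. 235.] 1573 [0.617 0.327 0.041]
scene slot_amber 0.6 [448. 227.] 533 [0.607 0.217 0.068]
scene slot_green 0.89 [454. 249.] 1263 [0.63  0.223 0.041]
scene tile_green 0.79 [448. 230.] 586 [0.607 0.217 0.067]
scene tile_green 0.73 [238. 304.] 1251 [ 0.709 -0.228  0.017]
scene tile_green 0.55 [241. 230.] 567 [ 0.468 -0.223  0.016]
scene jar 0.61 [368. 315.] 1594 [0.811 0.001 0.06 ]
scene brush 0.96 [237. 304.] 1299 [ 0.709 -0.23   0.017]
scene stamp 0.89 [158. 228.] 430 [ 0.428 -0.42   0.02 ]
scene rack 0.96 [442. 264.] 1360 [0.649 0.193 0.01 ]
scene rack 0.24 [239. 309.] 1233 [ 0.708 -0.228  0.017]
```

```bash
python3 - <<'E'
import cv2
a=cv2.imread('pics/top0.png');b=cv2.imread('pics/scene0.png')
cv2.imwrite('pics/crop1.png',cv2.resize(a[250:400,330:480],(600,600),interpolation=cv2.INTER_CUBIC))
E
```

```text
(no output)
```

View pics/top0.png

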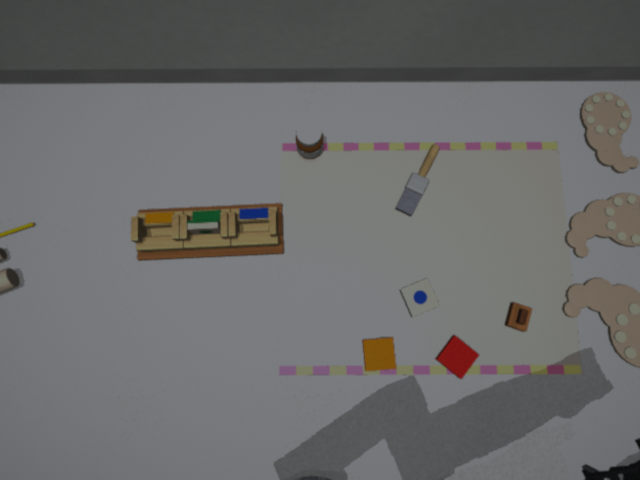

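View pics/scene0.png

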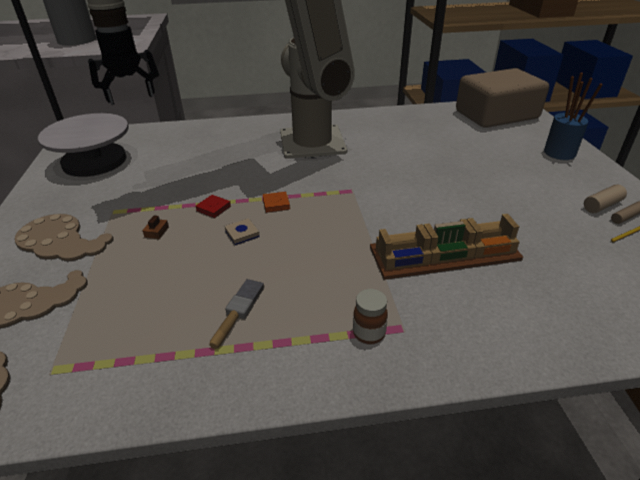

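View pics/crop1.png

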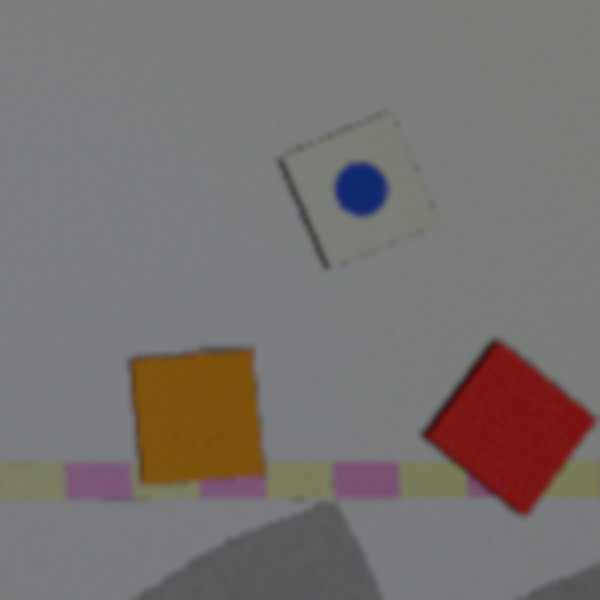

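Candidates: cream tile with blue dot (420,297), orange tile (379,354), red tile (457,356). The crop confirms the cream one with the blue dot. The blue-labelled slot is the right-hand one in the top view, at (253,227). The tool can't tilt, so I'll stand the tile up by levering it against the rack's end cheek, then regrasp it across its thickness. First I need precise poses.

```bash
cat >> h.py <<'E'
from scipy.spatial.transform import Rotation as R
def rect(P):
    (c,s,a)=cv2.minAreaRect((P[:,:2]*1000).astype(np.float32)); return np.round(c,1),np.round(s,1),round(a,1)
def go(t,yaw):  # TCP target m, yaw of tool x in deg -> shift mm, turn deg
    o=bot.get_obs(); r=R.from_quat(o['tool_rot']); x=r.as_matrix()[:,0]; y0=np.degrees(np.arctan2(x[1],x[0]))
    s=r.inv().apply(np.array(t)-o['eef_pos'])*1000
    tr=-(yaw-y0); tr=(tr+180)%360-180
    print('shift',np.round(s,1),'turn',round(tr,1),'yaw0',round(y0,1),'j6',round(o['joint_pos'][5],2))
E
python3 - <<'E'
from h import *
p,im,d=cam('top')
A,u,v=pts(p,d,np.ones_like(d,bool))
def sel(x0,x1,y0,y1,z0,z1): return A[(A[:,0]>x0)&(A[:,0]<x1)&(A[:,1]>y0)&(A[:,1]<y1)&(A[:,2]>z0)&(A[:,2]<z1)]
print('tile',rect(sel(.40,.51,-.28,-.17,.013,.022)),np.median(sel(.40,.51,-.28,-.17,.013,.022),0))
print('lips',rect(sel(.5,.7,.03,.42,.036,.047)))
C=sel(.5,.7,.03,.42,.066,.076); print('cheek',rect(C))
for lo,hi in [(.05,.11),(.13,.2)]:
    c=C[(C[:,1]>lo)&(C[:,1]<hi)]; print(len(c),rect(c),np.median(c,0))
print('base',rect(sel(.5,.7,.03,.42,.008,.016)))
hsv=cv2.cvtColor(im,cv2.COLOR_RGB2HSV); m=((hsv[:,:,0]>105)&(hsv[:,:,0]<130)&(hsv[:,:,1]>150)); m[:270]=0
print('dot',rect(pts(p,d,m)[0]))
print(bot.get_obs()['clock'])
go((.455,-.224,.15),0)
E
```

```text
tile (array([ 456.3, -225. ]), array([61.9, 62.8]), 21.8) [ 0.45543014 -0.22487361  0.01781346]
lips (array([599.4, 215.5]), array([ 79.4, 293.4]), 2.4)
cheek (array([599.4, 215.3]), array([ 51. , 292.7]), 2.4)
177 (array([604.9,  76.3]), array([50.3, 14.4]), 2.0) [0.60447601 0.07629376 0.0716364 ]
356 (array([601. , 175.6]), array([50.8, 49.3]), 2.8) [0.59988693 0.16732723 0.0716225 ]
base (array([599.4, 214. ]), array([110.9, 308.4]), 2.4)
dot (array([ 455.6, -224.7]), array([22.7, 23.1]), 23.5)
1.05
shift [ 328.5 -113.6  153.9] turn 23.4 yaw0 23.4 j6 1.57
```

```bash
python3 - <<'E'
from h import *
go((.4375,-.2327,.11),22.5)
E
```

```text
shift [ 309.  -112.5  193.9] turn 0.9 yaw0 23.4 j6 1.57
```

Emit:
step_arm:
  rows:
    - [[50,-18,20],0]
    - [[100,-36,50],0]
    - [[150,-54,90],0]
    - [[200,-72,120],1]
    - [[250,-90,150],1]
    - [[290,-105,180],1]
    - [[309,-112.5,194],1]
    - [[309,-112.5,194],1]
  claw: -1

```text
clock: 2.05
eef_pos: [0.4377, -0.2313, 0.1087]
tool_rot: [0.981, 0.196, -0.001, -0.001]
ft_force: [-0.5, 0.6, -0.8]
grip_width: 0.0854
grasp_force: 0.0
```

```bash
python3 - <<'E'
from h import *
p,im,d=cam('wrist','w1.png')
A,u,v=pts(p,d,np.ones_like(d,bool))
s=A[(abs(A[:,0]-.456)<.05)&(abs(A[:,1]+.225)<.05)&(A[:,2]>.012)&(A[:,2]<.024)]
print(rect(s),np.median(s,0))
go((.4375,-.2327,.072),22.5)
E
```

```text
(array([ 454.6, -224. ]), array([62.8, 62.4]), 22.0) [ 0.45773154 -0.22302742  0.01770155]
shift [-0.2  0.4 37.5] turn 0.0 yaw0 22.5 j6 2.26
```

View pics/w1.png

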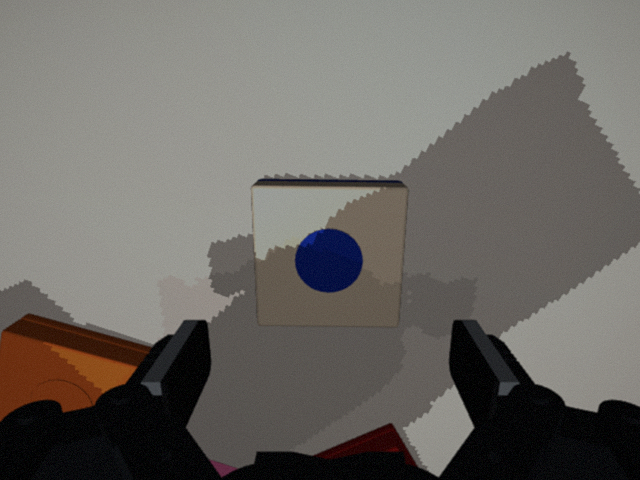

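Wrist view: the cream tile with its blue dot at (329,261) is square between the open fingers. Descend and close.

Emit:
step_arm:
  rows:
    - [[0,0,20],0]
    - [[0,0,35],0]
    - [[0,0,36],0]
    - [[0,0,36],0]

```text
clock: 2.6
eef_pos: [0.4375, -0.2332, 0.0743]
tool_rot: [0.981, 0.194, 0.0, 0.0]
ft_force: [-0.1, -0.4, 0.7]
grip_width: 0.0855
grasp_force: 0.0
```

Emit:
step_arm:
  rows:
    - [[0,0,0],0]
    - [[0,0,0],0]
    - [[0,0,0],0]
    - [[0,0,0],0]
    - [[0,0,0],0]
    - [[0,0,0],0]
  claw: 1

```text
clock: 3.35
eef_pos: [0.438, -0.2329, 0.075]
tool_rot: [0.981, 0.195, 0.001, 0.0]
ft_force: [-0.8, 0.9, 5.9]
grip_width: 0.0601
grasp_force: 65.1
```

Emit:
step_arm:
  rows:
    - [[0,0,-10],0]
    - [[0,0,-30],0]
    - [[0,0,-60],0]
    - [[0,0,-90],0]
    - [[0,0,-90],0]

```text
clock: 3.98
eef_pos: [0.4392, -0.2336, 0.1667]
tool_rot: [0.981, 0.194, 0.002, 0.002]
ft_force: [0.2, -0.2, -1.8]
grip_width: 0.0605
grasp_force: 65.4
```

```bash
python3 - <<'E'
from h import *
p,im,d=cam('wrist','w2.png')
o=bot.get_obs();r=R.from_quat(o['tool_rot'])
A,u,v=pts(p,d,np.ones_like(d,bool)); T=r.inv().apply(A-o['eef_pos'])*1000
s=T[(abs(T[:,1])<26)&(T[:,0]>-15)&(T[:,0]<80)&(T[:,2]<110)&(T[:,2]>20)]
for x in range(-15,80,6):
    q=s[(s[:,0]>=x)&(s[:,0]<x+6)]; print(x,len(q),np.round(np.median(q[:,2]),1) if len(q) else '')
E
```

```text
-15 439 56.0
-9 2144 55.7
-3 2252 55.7
3 2275 55.7
9 2399 55.5
15 2505 55.5
21 2616 55.5
27 2715 55.6
33 2853 55.7
39 2954 55.7
45 3801 56.0
51 852 62.7
57 0 
63 0 
69 0 
75 0
```

View pics/w2.png

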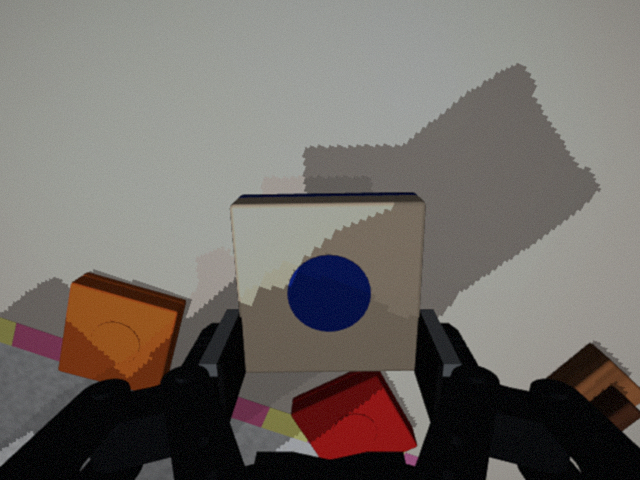

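Held flat and level: the tile spans tool x −11…51 and z 56…74 mm, with no swing. Go to the hover pose over the blue slot's outer cheek.

```bash
python3 - <<'E'
from h import *
go((.6071,.0314,.157),92.4)
E
```

```text
shift [ 257.  -180.     8.1] turn -70.0 yaw0 22.4 j6 2.26
```

Emit:
step_arm:
  rows:
    - [[30,-20,0],-9]
    - [[63,-44,0],-18]
    - [[96,-67,0],-27]
    - [[129,-90,1],-36]
    - [[162,-113,2],-45]
    - [[195,-136,4],-54]
    - [[228,-159,6],-62]
    - [[250,-175,8],-70]
    - [[257,-180,8],-70]
    - [[257,-180,8],-70]

```text
clock: 5.28
eef_pos: [0.6057, 0.0316, 0.1546]
tool_rot: [0.693, 0.721, -0.001, -0.001]
ft_force: [-0.5, -0.7, -2.0]
grip_width: 0.0604
grasp_force: 65.3
```

```bash
cat >> h.py <<'E'
def prof(save=None,n=6,lo=-20,hi=84,zmax=110):
    p,im,d=cam('wrist',save); o=bot.get_obs();r=R.from_quat(o['tool_rot'])
    A,u,v=pts(p,d,np.ones_like(d,bool)); T=r.inv().apply(A-o['eef_pos'])*1000
    s=T[(abs(T[:,1])<22)&(T[:,2]<zmax)&(T[:,2]>-5)]
    print([(x,int((q:=s[(s[:,0]>=x)&(s[:,0]<x+n)]).shape[0]),np.round(np.percentile(q[:,2],[5,50,95]),1).tolist() if len(q) else 0) for x in range(lo,hi,n)])
    return A
E
python3 - <<'E'
from h import *
A=prof('w3.png')
s=A[(A[:,2]>.067)&(A[:,2]<.076)&(A[:,0]>.56)&(A[:,0]<.64)&(A[:,1]>.06)&(A[:,1]<.11)]
print(len(s)); 
if len(s): print(rect(s),s[:,1].min())
go((.6071,.0314,.157),92.4)
E
```

```text
[(-20, 0, 0), (-14, 758, [57.0, 57.9, 58.9]), (-8, 1810, [56.9, 57.8, 58.7]), (-2, 1929, [56.9, 57.8, 58.7]), (4, 3180, [-2.6, 57.2, 58.5]), (10, 3450, [-4.7, 57.0, 58.4]), (16, 2813, [-4.0, 57.3, 58.5]), (22, 2223, [56.5, 57.6, 58.6]), (28, 2355, [56.6, 57.7, 58.8]), (34, 2400, [56.9, 57.8, 58.9]), (40, 2516, [56.8, 57.9, 58.9]), (46, 4344, [57.1, 59.4, 83.8]), (52, 1716, [82.6, 88.6, 107.3]), (58, 0, 0), (64, 0, 0), (70, 0, 0), (76, 0, 0), (82, 0, 0)]
2004
(array([603. ,  82.2]), array([49.6,  5.6]), 2.4) 0.07839049860257294
shift [ 0.3  1.5 -2. ] turn -0.1 yaw0 92.3 j6 1.58
```

View pics/w3.png

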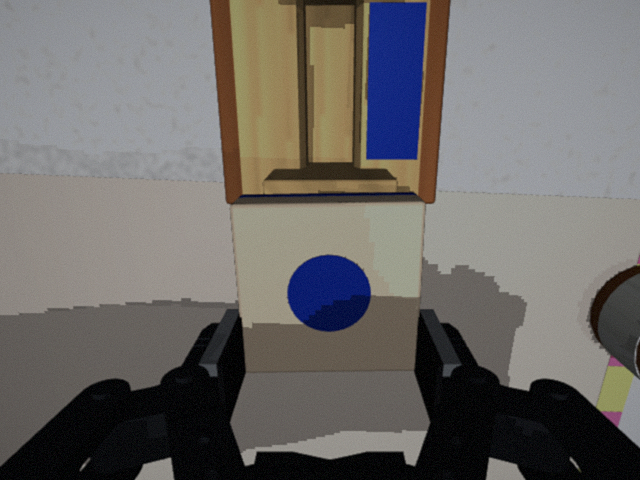

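Wrist view: the tile's far edge lies over the cheek of the blue slot (label at (395,80), tile top edge at row 200). Lever it gently: first part, then check.

Emit:
step_arm:
  rows:
    - [[2,0,6],0]
    - [[2,0,10],0]
    - [[3,0,15],0]
    - [[3,0,20],0]
    - [[3,0,20],0]

```text
clock: 5.95
eef_pos: [0.6062, 0.031, 0.1388]
tool_rot: [0.693, 0.721, -0.001, 0.003]
ft_force: [-5.4, -9.9, 13.3]
grip_width: 0.06
grasp_force: 69.0
```

```bash
python3 - <<'E'
from h import *
prof()
E
```

```text
[(-20, 0, 0), (-14, 742, [57.5, 58.4, 59.3]), (-8, 1623, [56.5, 57.5, 58.4]), (-2, 1721, [55.4, 56.3, 57.3]), (4, 3869, [-4.2, -0.0, 55.9]), (10, 2498, [-4.7, 53.5, 54.7]), (16, 2516, [-3.8, 52.5, 53.6]), (22, 2234, [50.4, 51.5, 52.6]), (28, 2396, [49.5, 50.5, 51.5]), (34, 2534, [48.4, 49.5, 50.6]), (40, 2718, [47.3, 48.3, 49.5]), (46, 4469, [47.0, 50.5, 62.0]), (52, 3581, [62.9, 76.8, 101.8]), (58, 935, [95.3, 96.7, 102.7]), (64, 976, [95.1, 96.7, 102.2]), (70, 994, [95.1, 96.6, 102.1]), (76, 1070, [95.0, 96.6, 101.9]), (82, 1079, [95.0, 96.6, 102.3])]
```

It pivots in the grip (10° so far, 13 N). Continue.

Emit:
step_arm:
  rows:
    - [[1,0,5],0]
    - [[1,0,10],0]
    - [[3,0,15],0]
    - [[5,0,20],0]
    - [[5,0,20],0]

```text
clock: 6.62
eef_pos: [0.6061, 0.0329, 0.1183]
tool_rot: [0.694, 0.72, -0.004, 0.005]
ft_force: [-4.9, -17.9, 11.5]
grip_width: 0.0606
grasp_force: 79.5
```

```bash
python3 - <<'E'
from h import *
prof()
E
```

```text
[(-20, 0, 0), (-14, 329, [59.2, 60.1, 61.3]), (-8, 937, [54.8, 56.8, 58.9]), (-2, 1012, [50.1, 52.4, 54.5]), (4, 3288, [-4.5, -0.9, 49.3]), (10, 1960, [-4.7, 42.2, 45.0]), (16, 2084, [-4.1, 38.0, 40.6]), (22, 1952, [32.3, 34.3, 36.3]), (28, 2240, [27.8, 29.8, 32.0]), (34, 3686, [24.7, 26.0, 27.6]), (40, 5566, [27.1, 30.9, 35.1]), (46, 4954, [35.2, 45.3, 46.8]), (52, 5296, [46.6, 71.0, 100.0]), (58, 2108, [74.4, 78.8, 100.5]), (64, 2178, [74.4, 78.7, 100.5]), (70, 2233, [74.3, 78.7, 100.3]), (76, 2420, [74.1, 78.5, 100.3]), (82, 2413, [74.1, 78.7, 100.2])]
```

Emit:
step_arm:
  rows:
    - [[3,0,4],0]
    - [[7,0,8],0]
    - [[11,0,12],0]
    - [[15,0,15],0]
    - [[15,0,15],0]

```text
clock: 7.3
eef_pos: [0.6056, 0.0421, 0.1033]
tool_rot: [0.696, 0.718, -0.008, 0.009]
ft_force: [-4.4, -36.0, 12.8]
grip_width: 0.0605
grasp_force: 109.0
```

```bash
python3 - <<'E'
from h import *
prof()
E
```

```text
[(-20, 0, 0), (-14, 0, 0), (-8, 0, 0), (-2, 0, 0), (4, 2082, [-4.5, -2.1, 0.2]), (10, 527, [-4.9, -4.0, 0.3]), (16, 1458, [-4.4, 11.9, 13.0]), (22, 5866, [11.7, 13.7, 15.7]), (28, 7183, [15.2, 17.8, 31.3]), (34, 5664, [18.8, 30.3, 31.6]), (40, 8865, [30.2, 41.6, 77.8]), (46, 2341, [59.3, 63.9, 85.2]), (52, 2486, [59.0, 63.4, 85.0]), (58, 2572, [58.8, 63.0, 84.9]), (64, 2698, [58.7, 62.9, 84.8]), (70, 2868, [58.6, 62.9, 84.7]), (76, 2928, [58.3, 62.6, 84.5]), (82, 3050, [58.2, 62.1, 84.4])]
```

Tilt is now about 64°. Continue to near vertical.

Emit:
step_arm:
  rows:
    - [[3,0,2],0]
    - [[6,0,4],0]
    - [[9,0,6],0]
    - [[12,0,7],0]
    - [[12,0,7],0]

```text
clock: 7.98
eef_pos: [0.6068, 0.0473, 0.1024]
tool_rot: [0.698, 0.716, -0.01, 0.016]
ft_force: [-11.9, -57.0, 41.2]
grip_width: 0.0603
grasp_force: 124.5
```

```bash
python3 - <<'E'
from h import *
prof('w4.png',n=3,lo=-8,hi=40)
E
```

```text
[(-8, 0, 0), (-5, 0, 0), (-2, 0, 0), (1, 0, 0), (4, 0, 0), (7, 2050, [-4.6, -2.1, 0.2]), (10, 374, [-4.9, -4.3, -1.2]), (13, 643, [-4.2, 9.3, 10.2]), (16, 3155, [-3.6, 9.5, 10.8]), (19, 2900, [9.6, 10.9, 12.2]), (22, 2833, [10.9, 12.2, 13.6]), (25, 4324, [12.5, 14.3, 30.3]), (28, 5134, [13.9, 16.0, 30.1]), (31, 2313, [15.2, 29.2, 30.3]), (34, 1792, [28.4, 29.3, 30.3]), (37, 6995, [29.1, 39.8, 60.6])]
```

View pics/w4.png

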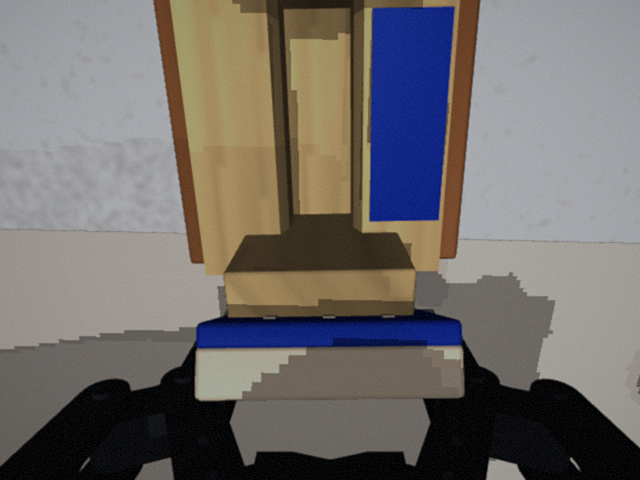

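The tile sits at about 66°. Its cream edge is now jammed against the finger linkages (force rising to 57 N), so this grip goes no further. New plan:
1. Lower the tile to the bench and lean it against the cheek wall.
2. Push its foot in with the closed fingers.
3. Regrasp near the top.

First, back off.

Emit:
step_arm:
  rows:
    - [[-10,0,0],0]
    - [[-20,0,0],0]
    - [[-32,0,0],0]
    - [[-44,0,0],0]
    - [[-44,0,0],0]

```text
clock: 8.65
eef_pos: [0.6064, 0.0222, 0.0929]
tool_rot: [0.692, 0.722, -0.001, -0.001]
ft_force: [0.2, 0.1, -1.7]
grip_width: 0.0605
grasp_force: 119.0
```

```bash
python3 - <<'E'
from h import *
prof(n=3,lo=-8,hi=55)
go((.605,.026,.080),92.4)
E
```

```text
[(-8, 0, 0), (-5, 440, [92.0, 93.0, 93.9]), (-2, 649, [91.9, 92.9, 93.9]), (1, 650, [91.8, 92.9, 93.8]), (4, 684, [91.9, 92.9, 93.9]), (7, 3179, [-4.7, -1.6, 93.2]), (10, 791, [60.1, 92.8, 93.8]), (13, 1463, [-4.5, 55.3, 93.6]), (16, 3419, [8.8, 10.3, 93.4]), (19, 3719, [10.0, 11.5, 93.2]), (22, 3725, [11.4, 12.9, 93.3]), (25, 3061, [12.7, 14.3, 28.0]), (28, 3134, [14.2, 15.6, 23.4]), (31, 1178, [15.3, 16.7, 18.3]), (34, 0, 0), (37, 0, 0), (40, 0, 0), (43, 0, 0), (46, 607, [20.7, 21.6, 22.6]), (49, 2426, [20.3, 21.2, 22.2]), (52, 2503, [20.3, 21.3, 22.2])]
shift [ 3.2 -1.3 13. ] turn 0.0 yaw0 92.4 j6 1.57
```

Lean is 26° from vertical, with the lower glaze corner at tool z ≈ 73. Lower it to the bench near the wall.

Emit:
step_arm:
  rows:
    - [[4,0,6],0]
    - [[8,0,12],0]
    - [[11,0,17],0]
    - [[13,0,19],0]
    - [[14,0,20],0]
    - [[14,0,20.5],0]

```text
clock: 9.45
eef_pos: [0.6064, 0.0367, 0.0735]
tool_rot: [0.692, 0.722, 0.0, 0.0]
ft_force: [0.6, -0.4, -1.5]
grip_width: 0.0603
grasp_force: 119.0
```

Emit:
step_arm:
  rows:
    - [[1,0,0.5],0]
    - [[2,0,0.5],0]
    - [[3,0,0.5],0]

```text
clock: 9.82
eef_pos: [0.6063, 0.0384, 0.0731]
tool_rot: [0.692, 0.721, -0.001, 0.001]
ft_force: [-0.1, -7.1, -0.6]
grip_width: 0.0603
grasp_force: 119.1
```

Wall is touched (7 N). Now the bench.

Emit:
step_arm:
  rows:
    - [[0,0,1],0]
    - [[0,0,2],0]
    - [[0,0,2],0]

```text
clock: 10.2
eef_pos: [0.6065, 0.0383, 0.0723]
tool_rot: [0.693, 0.721, -0.0, 0.001]
ft_force: [-1.3, -4.9, 4.9]
grip_width: 0.0604
grasp_force: 119.9
```

Emit:
step_arm:
  rows:
    - [[0,0,0],0]
    - [[0,0,0],0]
    - [[0,0,0],0]
    - [[0,0,0],0]
    - [[0,0,0],0]
  claw: -1

```text
clock: 10.82
eef_pos: [0.6061, 0.0398, 0.0708]
tool_rot: [0.692, 0.722, -0.0, -0.0]
ft_force: [0.2, 0.0, -0.2]
grip_width: 0.0853
grasp_force: 0.0
```

```bash
python3 - <<'E'
from h import *
prof('w5.png',n=3,lo=-8,hi=45)
E
```

```text
[(-8, 0, 0), (-5, 0, 0), (-2, 0, 0), (1, 0, 0), (4, 0, 0), (7, 2156, [-4.6, -2.1, 0.2]), (10, 362, [-5.0, -4.4, -1.3]), (13, 975, [7.4, 8.2, 9.0]), (16, 2930, [7.4, 8.7, 10.0]), (19, 2942, [8.7, 10.1, 11.5]), (22, 1233, [9.8, 10.9, 11.8]), (25, 0, 0), (28, 17, [0.1, 0.2, 0.5]), (31, 2524, [-1.7, -0.8, 0.1]), (34, 3238, [-1.8, -0.9, -0.0]), (37, 3346, [-1.8, -0.9, 0.0]), (40, 3453, [-1.8, -0.9, 0.0]), (43, 15898, [-1.1, 10.9, 44.6])]
```

View pics/w5.png

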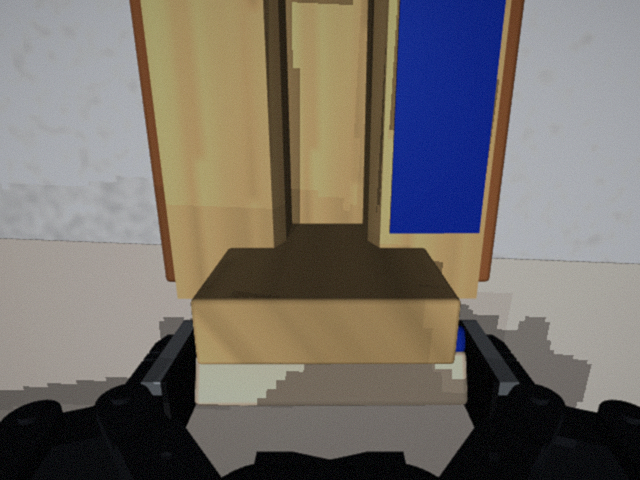

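Wrist view: the tile rests free against the cheek wall, its cream top edge at row ≈ 385, and nothing is touched. Back out upwards, then come down behind it with closed fingers.

Emit:
step_arm:
  rows:
    - [[0,0,-10],0]
    - [[0,0,-35],0]
    - [[0,0,-75],0]
    - [[-25,0,-85],0]
    - [[-48,0,-85],0]
    - [[-48,0,-85],0]

```text
clock: 11.62
eef_pos: [0.6085, -0.0097, 0.157]
tool_rot: [0.693, 0.721, 0.0, 0.001]
ft_force: [0.4, 0.3, -0.3]
grip_width: 0.0852
grasp_force: 0.0
```

Emit:
step_arm:
  rows:
    - [[0,0,20],0]
    - [[0,0,40],0]
    - [[0,0,40],0]
    - [[0,0,40],0]
    - [[0,0,55],0]
    - [[0,0,72],0]
    - [[0,0,77],0]
    - [[0,0,77],0]
  claw: 1

```text
clock: 12.62
eef_pos: [0.6076, -0.0083, 0.0779]
tool_rot: [0.692, 0.722, -0.001, -0.001]
ft_force: [-0.6, 0.4, -0.0]
grip_width: -0.0
grasp_force: 0.0
```

```bash
python3 - <<'E'
from h import *
prof(n=4,lo=0,hi=80)
E
```

```text
[(0, 1170, [11.0, 77.7, 79.2]), (4, 4201, [16.6, 45.9, 78.9]), (8, 8587, [-2.3, 26.1, 78.6]), (12, 3591, [-3.8, 8.1, 79.0]), (16, 4867, [-4.3, 2.8, 78.9]), (20, 1162, [77.5, 78.4, 79.3]), (24, 1154, [77.4, 78.4, 79.4]), (28, 1212, [77.4, 78.5, 79.4]), (32, 973, [77.4, 78.4, 79.3]), (36, 308, [65.2, 67.4, 69.9]), (40, 596, [56.7, 60.6, 64.6]), (44, 759, [47.0, 51.0, 55.6]), (48, 997, [38.2, 42.2, 46.2]), (52, 1398, [30.2, 33.5, 37.8]), (56, 1720, [21.6, 25.4, 29.5]), (60, 2904, [14.9, 16.4, 20.6]), (64, 4453, [15.2, 16.5, 17.9]), (68, 4406, [17.0, 18.3, 19.7]), (72, 4232, [18.8, 20.3, 21.5]), (76, 4824, [6.4, 21.3, 65.3])]
```

Cream foot is at tool x ≈ 35, so contact comes after ~24 mm of travel.

Emit:
step_arm:
  rows:
    - [[10,0,0],0]
    - [[18,0,0],0]
    - [[22,0,0],0]
    - [[25,0,0],0]
    - [[28,0,0],0]
    - [[31,0,0],0]
    - [[33,0,0],0]
    - [[33,0,0],0]

```text
clock: 13.68
eef_pos: [0.6067, 0.0247, 0.0788]
tool_rot: [0.692, 0.722, -0.0, -0.0]
ft_force: [-0.8, -1.2, 0.3]
grip_width: -0.0
grasp_force: 0.3
```

```bash
python3 - <<'E'
from h import *
prof(n=3,lo=6,hi=60)
E
```

```text
[(6, 2341, [-0.7, 27.5, 52.3]), (9, 5875, [-2.7, 21.8, 43.7]), (12, 842, [-3.1, 23.1, 29.7]), (15, 5064, [-4.4, 0.7, 7.1]), (18, 0, 0), (21, 0, 0), (24, 0, 0), (27, 633, [14.8, 15.5, 16.4]), (30, 2550, [14.5, 15.6, 16.7]), (33, 2651, [15.4, 16.6, 17.8]), (36, 2628, [16.4, 17.6, 18.8]), (39, 2225, [17.5, 18.7, 19.8]), (42, 0, 0), (45, 1636, [6.3, 7.3, 8.2]), (48, 3154, [6.2, 7.1, 8.0]), (51, 3297, [6.1, 7.1, 8.1]), (54, 3399, [6.1, 7.1, 8.1]), (57, 5208, [6.3, 7.5, 33.3])]
```

Emit:
step_arm:
  rows:
    - [[3,0,0],0]
    - [[6,0,0],0]
    - [[9,0,0],0]
    - [[11,0,0],0]
    - [[11,0,0],0]

```text
clock: 14.35
eef_pos: [0.6064, 0.0336, 0.0788]
tool_rot: [0.693, 0.721, -0.002, 0.002]
ft_force: [0.3, -7.6, -0.7]
grip_width: 0.0001
grasp_force: 3.7
```

```bash
python3 - <<'E'
from h import *
prof(n=3,lo=6,hi=50)
E
```

```text
[(6, 1495, [-1.5, 21.6, 30.6]), (9, 4305, [-3.4, 19.0, 26.6]), (12, 508, [-3.8, 5.4, 25.8]), (15, 5062, [-4.5, 0.7, 7.1]), (18, 613, [14.7, 15.4, 16.3]), (21, 2262, [14.4, 15.4, 16.3]), (24, 2331, [14.9, 15.9, 16.9]), (27, 2326, [15.4, 16.4, 17.4]), (30, 1804, [15.9, 17.0, 17.9]), (33, 0, 0), (36, 1262, [6.2, 7.1, 8.0]), (39, 2883, [6.0, 6.9, 7.8]), (42, 2968, [5.9, 6.8, 7.8]), (45, 3068, [5.9, 6.8, 7.7]), (48, 3693, [5.9, 6.9, 12.8])]
```

Foot is at the base board's edge and the lean is down to ~10°, which is stable. Back off, rise, open, then regrasp by the side edges near the top.

Emit:
step_arm:
  rows:
    - [[-8,0,0],0]
    - [[-20,0,-10],0]
    - [[-20,0,-50],0]
    - [[-20,0,-85],0]
    - [[0,0,-85],0]
    - [[0,0,-85],0]

```text
clock: 15.15
eef_pos: [0.6061, 0.0369, 0.1641]
tool_rot: [0.691, 0.723, 0.0, -0.0]
ft_force: [-0.3, -0.6, -0.5]
grip_width: -0.0002
grasp_force: 0.0
```

Emit:
step_arm:
  rows:
    - [[10,0,0],0]
    - [[20,0,0],0]
    - [[20,0,0],0]
    - [[20,0,0],0]
    - [[20,0,0],0]
    - [[20,0,0],0]
  claw: -1

```text
clock: 15.9
eef_pos: [0.6055, 0.0554, 0.1639]
tool_rot: [0.692, 0.722, 0.0, 0.0]
ft_force: [-0.1, 0.2, -0.5]
grip_width: 0.0854
grasp_force: 0.0
```

```bash
python3 - <<'E'
from h import *
A=prof(n=4,lo=-12,hi=40)
s=A[(A[:,2]>.057)&(A[:,2]<.0675)&(A[:,1]<.071)&(A[:,1]>.03)&(abs(A[:,0]-.605)<.05)]
print(len(s),rect(s))
go((.6055,.057,.109),92.4)
E
```

```text
[(-12, 749, [101.3, 102.3, 103.2]), (-8, 751, [101.2, 102.3, 103.2]), (-4, 799, [101.4, 102.4, 103.4]), (0, 903, [101.4, 102.4, 105.9]), (4, 600, [101.9, 105.5, 109.6]), (8, 2512, [-4.8, -2.4, 0.1]), (12, 61, [92.4, 92.7, 93.4]), (16, 938, [91.3, 92.3, 93.3]), (20, 978, [91.2, 92.2, 93.3]), (24, 996, [91.2, 92.2, 93.3]), (28, 1563, [91.8, 97.6, 108.7]), (32, 0, 0), (36, 0, 0)]
5219 (array([605.5,  50.9]), array([62.1, 18.8]), 2.7)
shift [ 1.6  0.  54.9] turn -0.0 yaw0 92.4 j6 1.62
```

The tile has settled fully upright (top level at z = 0.062, centre (605.5, 50.9)), but it's 11 mm from the wall. Take it by its side edges and move it clear.

Emit:
step_arm:
  rows:
    - [[-4.5,0,25],0]
    - [[-4.5,0,50],0]
    - [[-4.5,0,60],0]
    - [[-4.5,0,62],0]
    - [[-4.5,0,62],0]

```text
clock: 16.58
eef_pos: [0.6062, 0.0512, 0.1027]
tool_rot: [0.692, 0.722, 0.001, 0.0]
ft_force: [-0.1, 0.8, 0.6]
grip_width: 0.0855
grasp_force: 0.0
```

Emit:
step_arm:
  rows:
    - [[0,0,0],0]
    - [[0,0,0],0]
    - [[0,0,0],0]
    - [[0,0,0],0]
    - [[0,0,0],0]
    - [[0,0,-4],0]
    - [[0,0,-8],0]
    - [[0,0,-8],0]
  claw: 1

```text
clock: 17.58
eef_pos: [0.6056, 0.0511, 0.1099]
tool_rot: [0.692, 0.722, -0.0, -0.0]
ft_force: [0.3, -1.0, -1.0]
grip_width: 0.0609
grasp_force: 65.7
```

Emit:
step_arm:
  rows:
    - [[-10,0,0],0]
    - [[-25,0,0],0]
    - [[-45,0,0],0]
    - [[-60,0,0],0]
    - [[-70,0,2],0]
    - [[-70,0,5],0]
    - [[-70,0,7],0]
    - [[-70,0,7],0]

```text
clock: 18.58
eef_pos: [0.6085, -0.0186, 0.1033]
tool_rot: [0.692, 0.722, -0.0, 0.0]
ft_force: [-1.2, -2.7, 2.3]
grip_width: 0.061
grasp_force: 66.0
```

```bash
python3 - <<'E'
from h import *
prof(n=3,lo=-15,hi=40)
E
```

```text
[(-15, 0, 0), (-12, 37, [42.2, 42.4, 42.9]), (-9, 969, [40.9, 41.7, 42.5]), (-6, 1101, [40.8, 41.6, 42.4]), (-3, 1160, [40.7, 41.5, 42.4]), (0, 1208, [40.7, 41.7, 42.6]), (3, 1133, [40.8, 41.6, 42.5]), (6, 10160, [0.5, 59.4, 98.7]), (9, 3061, [-4.7, -1.1, 103.6]), (12, 632, [102.2, 103.2, 104.2]), (15, 1211, [-4.5, 102.2, 104.0]), (18, 632, [102.2, 103.2, 104.2]), (21, 664, [102.1, 103.2, 104.1]), (24, 661, [102.3, 103.2, 104.3]), (27, 678, [102.2, 103.2, 104.2]), (30, 675, [102.2, 103.2, 104.0]), (33, 694, [102.1, 103.2, 104.2]), (36, 708, [102.1, 103.2, 104.2]), (39, 728, [102.1, 103.1, 104.1])]
```

Set down on the bench clear of the rack. Release, rise, and turn 90° to regrasp across the thickness.

Emit:
step_arm:
  rows:
    - [[0,0,0],0]
    - [[0,0,0],0]
    - [[0,0,0],0]
    - [[0,0,0],0]
    - [[0,0,0],0]
    - [[0,0,-10],0]
    - [[0,0,-35],0]
    - [[0,0,-65],0]
    - [[0,0,-65],0]
  claw: -1

```text
clock: 19.75
eef_pos: [0.6107, -0.0189, 0.1717]
tool_rot: [0.692, 0.722, 0.002, 0.003]
ft_force: [0.8, -0.0, -0.7]
grip_width: 0.0856
grasp_force: 0.0
```

Emit:
step_arm:
  rows:
    - [[0,0,0],-10]
    - [[0,0,0],-20]
    - [[0,0,0],-30]
    - [[0,0,0],-40]
    - [[0,0,0],-50]
    - [[0,0,0],-60]
    - [[0,0,0],-70]
    - [[0,0,0],-80]
    - [[0,0,0],-90]
    - [[0,0,0],-90]

```text
clock: 21.0
eef_pos: [0.6082, -0.0188, 0.1673]
tool_rot: [-0.02, 1.0, 0.0, -0.001]
ft_force: [0.1, -1.0, -0.6]
grip_width: 0.085
grasp_force: 0.0
```

```bash
python3 - <<'E'
from h import *
p,im,d=cam('wrist','w6.png'); A,_,_=pts(p,d,np.ones_like(d,bool))
s=A[(A[:,2]>.056)&(A[:,2]<.067)&(A[:,1]<.02)&(A[:,1]>-.06)&(abs(A[:,0]-.607)<.05)]
print(len(s),rect(s),np.median(s,0))
c=rect(s)[0]/1000
go((c[0],c[1],.097),182.4)
E
```

```text
4852 (array([607.5, -19.2]), array([62., 18.]), 2.4) [ 0.60463762 -0.019259    0.0616569 ]
shift [ 0.7 -0.4 70.4] turn -0.2 yaw0 -177.8 j6 -0.07
```

View pics/w6.png

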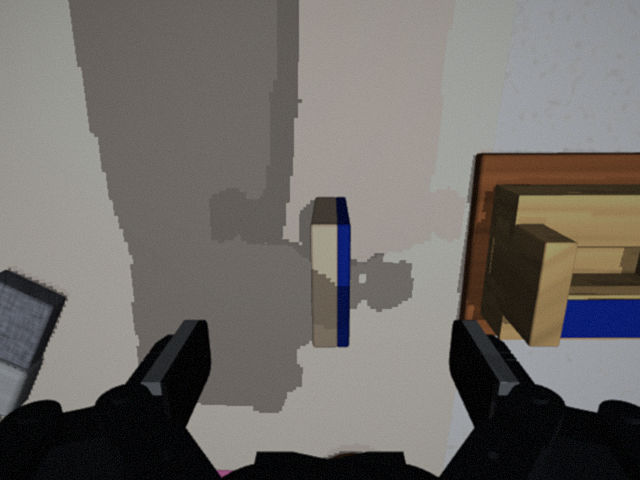

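Wrist view: the tile stands at (330,272), glaze toward the rack side, centred between the fingers. Regrasp across the thickness.

Emit:
step_arm:
  rows:
    - [[0.7,-0.4,30],0]
    - [[0.7,-0.4,50],0]
    - [[0.7,-0.4,60],0]
    - [[0.7,-0.4,61],0]
    - [[0.7,-0.4,61],0]

```text
clock: 21.68
eef_pos: [0.6085, -0.0192, 0.1077]
tool_rot: [-0.021, 1.0, -0.0, 0.001]
ft_force: [-0.4, 0.2, -0.7]
grip_width: 0.0855
grasp_force: 0.0
```

Emit:
step_arm:
  rows:
    - [[0,0,0],0]
    - [[0,0,0],0]
    - [[0,0,0],0]
    - [[0,0,0],0]
    - [[0,0,0],0]
    - [[0,0,0],0]
    - [[0,0,0],0]
    - [[0,0,-10],0]
    - [[0,0,-40],0]
    - [[0,0,-80],0]
    - [[0,0,-80],0]
  claw: 1

```text
clock: 23.05
eef_pos: [0.6101, -0.0193, 0.1909]
tool_rot: [-0.021, 1.0, -0.0, 0.004]
ft_force: [0.9, 0.2, -1.8]
grip_width: 0.0173
grasp_force: 58.7
```

```bash
cat > look.py <<'E'
from h import *
p,im,d=cam('wrist'); o=bot.get_obs();r=R.from_quat(o['tool_rot'])
A,u,v=pts(p,d,np.ones_like(d,bool)); T=r.inv().apply(A-o['eef_pos'])*1000
s=T[(abs(T[:,1])<8)&(abs(T[:,0])<45)&(T[:,2]>15)&(T[:,2]<75)]
h=np.median(s[(abs(s[:,0])<20)][:,2]); q=s[abs(s[:,2]-h)<3]
print('tile top z',h,'x',np.percentile(q[:,0],[1,99]),'y',np.percentile(q[:,1],[2,98]))
for n,z in (('cheek',(.067,.077)),('lips',(.037,.047))):
    s=A[(A[:,2]>z[0])&(A[:,2]<z[1])&(A[:,0]>.53)&(A[:,0]<.68)&(A[:,1]>.05)&(A[:,1]<.16)]
    if len(s)>50: print(n,len(s),rect(s))
C=np.array([.6025,.119])
go((.6025,.119,.185),92.4)
E
python3 look.py
```

```text
tile top z 43.147942799279306 x [-30.97927555  29.51419222] y [-7.6888943   7.59586577]
cheek 3110 (array([603. ,  77.5]), array([50.2, 15.1]), 3.0)
lips 11837 (array([602. , 114.2]), array([79.5, 88.6]), 2.7)
shift [  0.5 138.4   3.6] turn 90.0 yaw0 -177.6 j6 -0.07
```

Emit:
step_arm:
  rows:
    - [[0,14,-4],10]
    - [[0,28,-4],20]
    - [[0,43,-4],30]
    - [[0,58,-4],40]
    - [[0,74,-4],50]
    - [[0,90,-4],60]
    - [[0,106,-4],70]
    - [[0,122,-4],80]
    - [[1,137,-4],90]
    - [[1,138,-4],90]
    - [[1,138,-4],90]

```text
clock: 24.48
eef_pos: [0.6006, 0.1182, 0.1898]
tool_rot: [0.691, 0.723, -0.001, -0.0]
ft_force: [0.0, -0.1, -1.2]
grip_width: 0.017
grasp_force: 58.7
```

```bash
sed -i 's/bot.camera(n)/bot.camera(n)/; ' h.py; cat >> look.py <<'E'
cv2.imwrite('pics/w7.png',im[:,:,::-1])
s=A[(A[:,2]>.067)&(A[:,2]<.077)&(A[:,0]>.53)&(A[:,0]<.68)&(A[:,1]>.145)&(A[:,1]<.20)]
print('next cheeks',len(s),rect(s) if len(s)>50 else '')
E
python3 look.py
```

```text
tile top z 45.84303619390183 x [-30.54525054  30.01285326] y [-7.66422484  7.71368805]
cheek 1585 (array([599.8, 156.6]), array([50.1,  7.9]), 1.4)
lips 10350 (array([601.6, 116. ]), array([79.6, 89.7]), 1.3)
shift [0.9 1.8 5.1] turn 0.1 yaw0 92.5 j6 1.72
next cheeks 7011 (array([599.3, 167.8]), array([50.2, 30. ]), 2.6)
```

View pics/w7.png

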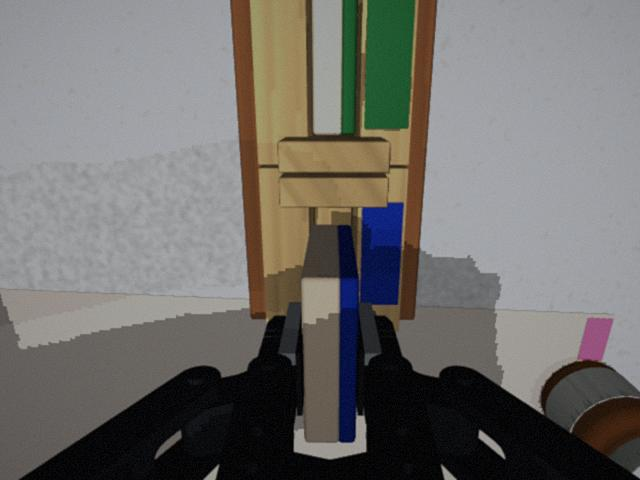

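Wrist view: the tile is above the blue slot with its glaze toward the blue label (right side). Slot centre is (601.4, 118.8), so a correction of under 1 mm. Descend.

Emit:
step_arm:
  rows:
    - [[0.5,0.8,5],0]
    - [[0.5,0.8,15],0]
    - [[0.5,0.8,28],0]
    - [[0.5,0.8,38],0]
    - [[0.5,0.8,45],0]
    - [[0.5,0.8,45],0]

```text
clock: 25.28
eef_pos: [0.6014, 0.1191, 0.145]
tool_rot: [0.692, 0.722, -0.001, -0.001]
ft_force: [-0.0, -0.4, -2.2]
grip_width: 0.0171
grasp_force: 58.7
```

```bash
python3 look.py
```

```text
tile top z 46.1806900343159 x [-30.82749505  29.78976221] y [-7.68276093  7.59307538]
cheek 3261 (array([599.9, 114.9]), array([50.1, 90.2]), 0.1)
lips 11711 (array([601.3, 121. ]), array([80. , 79.4]), 1.1)
shift [ -0.2   0.7 -39.4] turn 0.0 yaw0 92.4 j6 1.72
next cheeks 12000 (array([599.4, 167.8]), array([50.5, 40.3]), 3.1)
```

Emit:
step_arm:
  rows:
    - [[0,0,5],0]
    - [[0,0,10],0]
    - [[0,0,14],0]
    - [[0,0,17],0]
    - [[0,0,17],0]

```text
clock: 25.95
eef_pos: [0.6017, 0.1191, 0.1285]
tool_rot: [0.692, 0.722, -0.0, -0.0]
ft_force: [0.8, -0.5, -2.0]
grip_width: 0.0173
grasp_force: 58.7
```

Emit:
step_arm:
  rows:
    - [[0,0,1],0]
    - [[0,0,2],0]
    - [[0,0,3],0]
    - [[0,0,3],0]

```text
clock: 26.45
eef_pos: [0.6018, 0.1192, 0.1258]
tool_rot: [0.692, 0.722, -0.0, -0.0]
ft_force: [0.2, 0.2, -1.5]
grip_width: 0.017
grasp_force: 58.7
```

Emit:
step_arm:
  rows:
    - [[0,0,1],0]
    - [[0,0,2],0]
    - [[0,0,2],0]

```text
clock: 26.82
eef_pos: [0.602, 0.1192, 0.1252]
tool_rot: [0.692, 0.722, 0.0, 0.0]
ft_force: [-2.2, 0.0, 6.1]
grip_width: 0.017
grasp_force: 59.6
```

Floor reached (z matches). Release and withdraw.

Emit:
step_arm:
  rows:
    - [[0,0,0],0]
    - [[0,0,0],0]
    - [[0,0,0],0]
    - [[0,0,0],0]
    - [[0,0,0],0]
    - [[0,0,0],0]
  claw: -1

```text
clock: 27.58
eef_pos: [0.6019, 0.1192, 0.1238]
tool_rot: [0.692, 0.722, -0.0, -0.0]
ft_force: [-1.0, -0.7, -0.1]
grip_width: 0.0856
grasp_force: 0.0
```

Emit:
step_arm:
  rows:
    - [[0,0,-5],0]
    - [[0,0,-20],0]
    - [[0,0,-50],0]
    - [[0,0,-80],0]
    - [[0,0,-100],0]
    - [[0,0,-100],0]
    - [[0,0,-100],0]

```text
clock: 28.45
eef_pos: [0.6016, 0.1191, 0.2236]
tool_rot: [0.692, 0.722, -0.0, -0.0]
ft_force: [0.2, 0.6, -0.2]
grip_width: 0.0855
grasp_force: 0.0
```

```bash
python3 - <<'E'
from h import *
p,im,d=cam('wrist'); A,_,_=pts(p,d,np.ones_like(d,bool))
s=A[(A[:,2]>.076)&(A[:,2]<.086)&(abs(A[:,0]-.601)<.03)&(abs(A[:,1]-.119)<.04)]
print(len(s),rect(s),np.median(s,0)); print(bot.get_obs()['clock'],bot.get_obs()['ft_force'])
p,im,d=cam('scene'); cv2.imwrite('pics/end.png',cv2.resize(im[190:290,350:540,::-1],(760,400)))
E
```

```text
3449 (array([602. , 118.4]), array([17.8, 62.6]), 1.9) [0.60180894 0.1206661  0.07960059]
28.5 [-0.49027629  0.95667559 -0.49639774]
```

View pics/end.png

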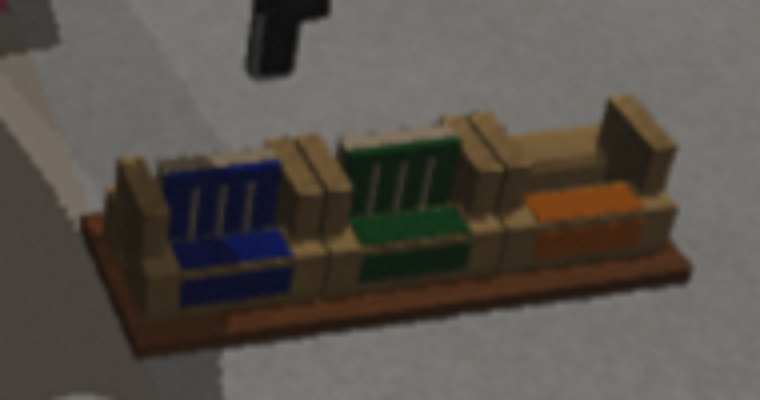

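The picture shows the blue tile seated upright in the blue-labelled slot, its glaze (220,205) facing the label side; its top is at z = 0.0796 and it is centred. The gripper is clear.

```bash
python3 -c "
from workcell import bot
print(bot.job_done())"
```

```text
the job is handed in; nothing more can be done
None
```

The blue tile stands fully down in the blue-labelled slot with its glaze facing the label side. The gripper is clear, and I handed the job in at about 28.5 s; no verdict came back.

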